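Shut the ward's oxygen valve with the box key inside its guard

ROBOT

A 6-joint arm with a two-finger parallel gripper is mounted at the origin on the work surface. World frame = base frame: x ahead of the robot, y to its left, z up, the work surface at z = 0. Lengths are in m, angles in rad, forces in N, time in s.
With the tool pointing down it reaches from about 0.275 to 0.825 m from the base axis. Payload 5.2 kg.
Tool frame: the origin (TCP) lies midway between the tips of the shut fingers; the grasp point (between the pads) lies 19 mm behind it; z points along the fingers, y is the direction in which the jaws open and shut (so a half turn about z gives the same grasp; the last joint's range is limited). The gripper opens to 93 mm and grips with 3 to 60 N. Pads are 15 mm wide; open, the fingers measure 128 mm over their backs; the gripper's body (75 mm by 188 mm) begins 65 mm behind the grasp point.
Start: joints at [1.095, 0.259, 1.535, -0, 1.348, -0.203], TCP at [0.148, 0.53, 0.219] pointing down, gripper open.
Joint ranges: [-3.14, 3.14], [-0.91, 2.08], [0.19, 2.58], [-1.22, 4.36], [0.22, 2.71], [-3.12, 3.12]. Speed limits (rad/s): [2.57, 2.57, 3.14, 3.14, 3.14, 3.14].

INTERFACE

Orientations are given as a rotation vector (axis times angle).
In Python, from workcell import env, vision gives the robot as it stands.
- The arm moves only by the tool jog_arm, never from a script. Its argument "deltas" is a list of rows, each a list of 2 entries, a list of its own where there are three numbers: the shift along the tool's x, y, z in m, then the turn, a rotation vector about the tool's x, y, z in rad. A call has 1 to 10 rows; each row shifts and turns the commanded pose from where the row before left it, along the tool's axes as they then stand; what a row does not reach is not made up. A row lasts 1/12 s, in which the tool goes at most 41.7 mm and 7.16 degrees, less where a joint would pass 70% of its speed; a pose out of reach is approached as far as the arm can. A call with a gripper value outside its range is refused whole. "fingers" is the opening, from -1 (shut) to 1 (fully open), set as the call begins (left out, the last holds). The fingers move at their own pace and stop on an object; "newtons" is the grip in N (left out, the last holds). Time passes only in rows, so rows that do not move let the fingers close. It gives the time, the measured TCP pose, the force and the opening at its end, in the units of the state.
- env.sense(): the state, without advancing time (a new reading comes with each control period).
- vision.camera(name): name is "scene" or "top" or "wrist"; returns the picture (384x512x3 uint8, red, green, blue); there is no depth.
- vision.camera_model(name): a dict with "vfov" (degrees; the focal length in pixels is half the picture's height over the tangent of half this angle, whatever the lens; pixels are square), "cx", "cy" (the principal point, pixels), "R" (3x3) and "t" (3): a world point X has camera coordinates R X + t. Camera axes: x right, y down, z forward; pixel columns grow to the right and rows downward; lengths in m; the calibration is good to about 2 mm. The wrist camera is an equidistant fisheye: a pixel r from the principal point sees the ray r / f radians off the axis. A picture is of the moment at which its call begins: read the wrist's pose just before it. camera_model takes no time and is no camera call; for the wrist camera it gives the pose at the moment of the call.
- env.hand_in(): hands the job in, once; it reports no verdict.
The state is a dict: "t": time; "joint_pos": joint angles; "joint_velocities": joint speeds; "joint_efforts": joint torques, N m; "tcp_pos": TCP position; "ee_rot": TCP orientation; "force": force on the tool from outside, world axes, zero at the start; "moment": the same for the moment, N m; "gripper_width": finger opening in m.
Only numpy, scipy, OpenCV 4.12 (cv2) and the standard library are available. Lean on these libraries where they do the work, as an engineer would, in place of code of your own. Each camera call takes 0.05 s, during which the arm holds its last target. There are 200 camera calls.

TASK

Shut off the oxygen manifold: fit the steel box key over the brass hexagon in the yellow guard and turn it clockwise, lifting and refitting the key for each new stroke because the guard only allows a short swing. The valve turns easily at first, then goes stiff for its last few degrees as the seat closes: pull on through the stiff part until it stops dead, but never wrench the key hard against that stop or the guard, and turn the hexagon only with the key. Then lay the key down flat on the desk, clear of the manifold, without dropping it or disturbing the other things.

Things in the scene. Friction and masses are not known exactly. Their poses are not given: they have to be found in the camera images.
- manifold: Grey block with brass header pipe and gauge, fixed to the desk. Origin on the desk under the valve axis; x points away from the guard's mouth. Block 160 mm (x from -45 to 115) by 170 (y) by 44 high; the collar (radius 24) on which a fitted key rests is at height 50. The pipe (radius 17, along y) at x = 90 tops out at 79, the gauge on it at 101.
- guard: Yellow walls, 6 mm thick, top at height 84, fixed to the manifold; same frame. Pocket round the hexagon: side walls at y = +-36, back wall at x = 52; towards -x two flared walls run from 34 to 80 mm from the valve axis at 60 degrees left and right of -x. They stop the fitted key's handle about 42 degrees either side of the manifold's -x direction.
- hexhead: Brass hexagon, 36 mm across flats, 12 high, with a further 7 of hexagonal taper (lead-in, 25 across flats at the top), red line on it. Origin on its axis at its underside, on the collar, 50 above the desk; its x axis points at the middle of a flat. Looks the same every 60 degrees. Turns clockwise seen from above as the valve shuts.
- spindle (a joint): Easy turning of the hexagon, rad: 0 open, grows clockwise seen from above, ends at 2.0. Friction about 0.2 N m. It starts between 0 and 0.45.
- seat (a joint): Stiff last part of the turning, in series once the spindle is at its end, rad: 0 at first, 0.15 when the seat is fully shut and the hexagon stops dead. Friction about 0.6 N m (5 N at the key's grip point); stays where it is left. Beyond 1.5 N m (12 N at the grip point) is too hard. The hexagon's total clockwise turn is spindle plus seat.
- key: Steel box key, loose, 0.26 kg, lying flat. Origin at the centre of its hexagonal through-hole, at the underside; z up. Hole 38 mm across flats (the middle of a flat lies on x), walls 6 thick, 28 high. Handle along -x, to 189 from the origin. Fitted, its underside rests at height 50 mm, with about 6 degrees of free play either way; it must be lifted 19 mm to come off.
- medicine: Brown medicine bottle, 48 wide, 95 high, origin at its underside. Leave alone.
- dish: Steel bowl, 100 wide, 42 high, origin at its underside. Leave alone.
- pens: White open box with marker pens, 110 by 70, pens 80 high, origin at its underside. Leave alone.
- key_grip (a point): Point in the middle of the key's handle, 120 mm from the hole's centre along -x and 14 mm above the underside; axes as the key's. The handle is a flat bar on edge, 14 mm thick, 28 high from the underside up, with a blue painted band (95 to 185 mm from the hole's centre).

How it is judged:
On the way, in this order (a step that is already met when the one before it is completed fails the run):
1. the key is fitted down over the hexagon (z of key in the frame of hexhead below 0.01 m and horizontal distance between key and hexhead below 0.005 m), for 0.1 s.
2. the hexagon has been turned through its easy and its stiff part to the stop (value of joint spindle above 1.95 rad and value of joint seat above 0.12 rad), for 0.1 s.
At the end, for the whole second after the job is handed in: The valve is shut: spindle above 1.93 of 2.0 rad and seat above 0.11 of 0.15 rad; the key lies flat on the desk (underside within 8 mm of it, tilt under 0.1 rad), at rest, its socket more than 100 mm from the valve axis and not touching the manifold (value of joint spindle above 1.93 rad and value of joint seat above 0.11 rad and height (world z) of key below 0.008 m and angle between key's own z axis and vertical below 0.1 rad and horizontal distance between key and manifold above 0.1 m and contact force between key and manifold below 0.1 N and linear speed of key below 0.02 m/s).
It fails at once if the key is forced against the hexagon, its stop or the guard: squeezed with more than 160 N in all (all contact forces added up), which a turning load of about 2 N m gives (contact force between key and manifold above 160 N).
It fails at once if the hexagon is touched by the fingers or arm (contact force between any of the fingers, the arm and hexhead above 1 N).
It fails at once if the key is dropped (contact force between the fingers and key below 0.2 N and linear speed of key above 0.6 m/s).
It fails at once if the bottle, bowl or pen box is moved by more than 30 mm, or the bottle or pen box tipped (distance of any of medicine, dish, pens from where it was at the start of the episode above 0.03 m or angle between any of medicine, pens's own z axis and vertical above 0.5 rad).
It also fails if it takes over 72 s, if anything falls off the work surface, if the arm or the gripper's body presses on something with over 40 N, if the wrist force passes 120 N, or if a joint passes its speed limit or range.

## Working session

There is one attempt and no reset: what is moved stays moved. The work goes in short steps, Python scripts to look and compute and a tool call to move; the robot and the scene stay as the last step left them, time stands still between calls to the robot, and variables do not carry over. Pictures are saved under pics/ and viewed, about 8 in all and at most 12, crops included, and the job is handed in when it is done.

Besides the shell and the picture viewer there is one more tool, called after "Call:" as name([rows], argument=value, ...), one row to a line, values as JSON. jog_arm: Moves the arm, as the interface text tells. Its arguments: {"type":"object","properties":{"deltas":{"type":"array","items":{"type":"array"}},"fingers":{"type":"number"},"newtons":{"type":"number"}},"required":["deltas"]}

```bash
ls; mkdir -p pics
python3 - <<'E'
from workcell import env, vision
import cv2, numpy as np
s=env.sense(); print(s)
for n in ("top","scene"):
    im=vision.camera(n); cv2.imwrite(f"pics/{n}0.png",im[:,:,::-1]); m=vision.camera_model(n); print(n,m)
E
```

```text
pics
{'t': 0.0, 'joint_pos': array([ 1.09522085e+00,  2.59349856e-01,  1.53609152e+00, -1.22649247e-05,
        1.34800386e+00, -2.02805524e-01]), 'joint_velocities': array([-1.51848845e-03, -3.16966578e-05, -3.15288271e-05, -2.91977810e-04,
       -4.96993954e-04, -7.76659078e-04]), 'joint_efforts': array([-1.23723756e-03, -4.37309289e+01, -2.84003431e+01,  7.17748306e-02,
        4.12146281e-02, -1.55942280e-04]), 'tcp_pos': array([0.1478946 , 0.52916497, 0.21781065]), 'ee_rot': array([-4.27052306e-01, -3.11181964e+00,  2.74994154e-03]), 'force': array([-0.5393003 , -0.10624231,  0.18115751]), 'moment': array([0.05525619, 0.03913741, 0.08271843]), 'gripper_width': 0.09328166993285439}
top {'vfov': 53.44879111890404, 'cx': 259.74361016926787, 'cy': 187.31077757284464, 'R': array([[-0.0200363 , -0.99948681, -0.0249932 ],
       [-0.99271075,  0.02285951, -0.11833346],
       [ 0.11884407,  0.02244005, -0.99265932]]), 't': array([0.02163708, 0.51548515, 1.03691048])}
scene {'vfov': 51.047886237174055, 'cx': 246.8340407826349, 'cy': 192.74167146820145, 'R': array([[-0.83679719,  0.54747708, -0.00626983],
       [ 0.47512259,  0.72042025, -0.50522588],
       [-0.27208268, -0.42575054, -0.86296437]]), 't': array([ 0.42085893, -0.20604747,  1.18348237])}
```

View pics/top0.png

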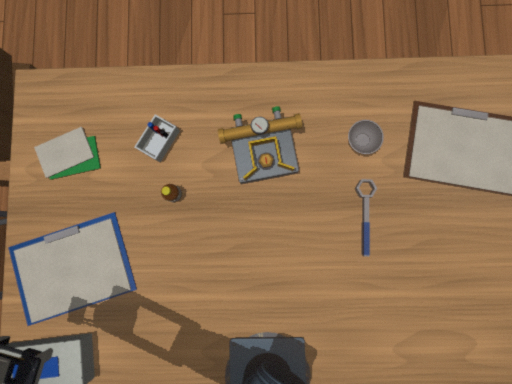

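View pics/scene0.png

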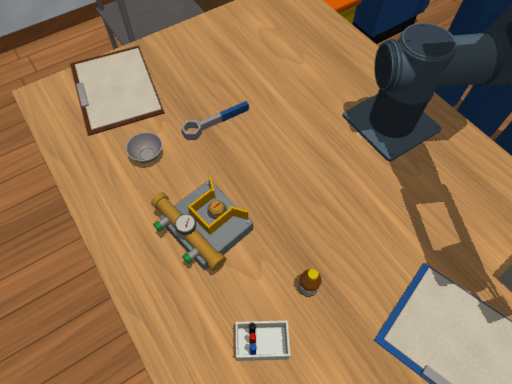

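The top view shows the manifold with the hexagon at about (266,160) and its guard mouth facing the robot. The key's hole is at (366,187), with its blue handle running down to (366,254). The bowl is at (366,138), the bottle at (171,192) and the pens at (157,138). The scene view agrees. Next I'll measure these.

```bash
cat > h.py <<'E'
import numpy as np, cv2
from workcell import env, vision
from scipy.spatial.transform import Rotation as Ro
def ray(m,uv,fish=False):
    uv=np.atleast_2d(uv).astype(float); f=192/np.tan(np.radians(m["vfov"])/2)
    d=(uv-[m["cx"],m["cy"]])/f
    if fish:
        r=np.linalg.norm(d,axis=1,keepdims=True); d=np.hstack([d/np.maximum(r,1e-9)*np.sin(r),np.cos(r)])
    else: d=np.hstack([d,np.ones((len(d),1))])
    R=np.array(m["R"]); return -R.T@np.array(m["t"]), d@R
def onplane(m,uv,z,fish=False):
    c,d=ray(m,uv,fish); return (c+d*((z-c[2])/d[:,2])[:,None])[:,:2]
def project(m,X,fish=False):
    p=np.atleast_2d(X)@np.array(m["R"]).T+m["t"]; f=192/np.tan(np.radians(m["vfov"])/2)
    rho=np.linalg.norm(p[:,:2],axis=1,keepdims=True)
    k=np.arctan2(rho,p[:,2:])/rho if fish else 1/p[:,2:]
    return p[:,:2]*k*f+[m["cx"],m["cy"]]
def shot(n,name):
    m=vision.camera_model(n); im=vision.camera(n); cv2.imwrite(f"pics/{name}.png",im[:,:,::-1]); return im,m
def tofromtool(world_delta):  # world shift in tool axes
    return Ro.from_rotvec(env.sense()["ee_rot"]).inv().apply(world_delta)
E
python3 - <<'E'
from h import *
m=vision.camera_model("top"); im=cv2.imread("pics/top0.png"); hsv=cv2.cvtColor(im,cv2.COLOR_BGR2HSV)
def mask(lo,hi,box):
    k=cv2.inRange(hsv,lo,hi); z=np.zeros_like(k); x0,y0,x1,y1=box; z[y0:y1,x0:x1]=k[y0:y1,x0:x1]; return np.argwhere(z)[:,::-1]
b=mask((100,100,40),(130,255,255),(340,170,390,270))
w=onplane(m,b,.028); c=w.mean(0); u,s,v=np.linalg.svd(w-c); print("band",len(b),c,v[0],(w-c)@v[0]@np.ones(len(w)),np.ptp((w-c)@v[0]))
k=mask((0,0,60),(180,70,255),(350,175,385,232)); w=onplane(m,k,.028); print("steel",len(k),w.min(0),w.max(0))
y=mask((20,150,100),(32,255,255),(235,130,300,185)); w=onplane(m,y,.084); print("yellow",len(y)); r=cv2.minAreaRect(w.astype(np.float32)); print(r)
print("hex approx",onplane(m,(266,160),.069), "holes", onplane(m,(366,187),.028))
for n,p,z in(("dish",(366,138),.042),("med",(171,192),.095),("pens",(157,138),.04)): print(n,onplane(m,p,z))
cv2.imwrite("pics/crop1.png",cv2.resize(im[100:260,225:395],None,fx=4.5,fy=3.7,interpolation=cv2.INTER_CUBIC))
E
```

```text
band 151 [ 0.3696644  -0.27836136] [-0.99850229  0.05470992] -8.167078124898808e-15 0.08206583328629358
steel 353 [ 0.38827245 -0.31339062] [ 0.53298983 -0.25758942]
yellow 236
((0.6087406873703003, -0.0067572221159935), (0.12572169303894043, 0.13345476984977722), 7.884500980377197)
hex approx [[ 0.58571319 -0.00885423]] holes [[ 0.51022619 -0.28571763]]
dish [[ 0.64639402 -0.28941146]]
med [[0.50107958 0.24383583]]
pens [[0.66241391 0.29920879]]
```

Call:
jog_arm([
  [[0, 0, 0], [0, 0, -0.0913]],
  [[0, 0, 0], [0, 0, -0.0913]],
  [[0, 0, 0], [0, 0, -0.0913]],
  [[-0.02, -0.033, 0], [0, 0, 0]],
  [[-0.02, -0.033, 0], [0, 0, 0]],
  [[-0.02, -0.033, 0], [0, 0, 0]],
  [[-0.02, -0.033, 0], [0, 0, 0]],
  [[-0.02, -0.033, 0], [0, 0, 0]],
  [[-0.02, -0.033, 0], [0, 0, 0]],
  [[-0.02, -0.033, 0], [0, 0, 0]],
])

```text
t: 0.93
tcp_pos: [0.2886, 0.2971, 0.2185]
ee_rot: [0.003, -3.141, 0.0]
force: [-0.0, 0.3, -0.0]
gripper_width: 0.0935
```

Call:
jog_arm([
  [[-0.02, -0.033, 0], [0, 0, 0]],
  [[-0.02, -0.033, 0], [0, 0, 0]],
  [[-0.02, -0.033, 0], [0, 0, 0]],
  [[-0.02, -0.033, 0], [0, 0, 0]],
  [[-0.02, -0.033, 0], [0, 0, 0]],
  [[-0.02, -0.033, 0], [0, 0, 0]],
  [[-0.02, -0.033, 0], [0, 0, 0]],
  [[-0.02, -0.033, 0], [0, 0, 0]],
  [[-0.02, -0.033, 0], [0, 0, 0]],
  [[0, 0, 0], [0, 0, 0]],
])

```text
t: 1.77
tcp_pos: [0.4719, -0.0037, 0.2183]
ee_rot: [0.006, 3.14, -0.004]
force: [0.4, -0.1, 0.2]
gripper_width: 0.093
```

Run:
```python
from h import *
s=env.sense(); print(s["t"],s["tcp_pos"],s["ee_rot"])
im,m=shot("wrist","w1"); R=np.array(m["R"]); c=-R.T@m["t"]; print(c,R,m["vfov"])
np.save("w1.npy",m,allow_pickle=True)
print(project(m,[[.5857,-.0089,.069],[.51,-.2857,.028]],True))
cv2.imwrite("pics/w1b.png",cv2.resize(im[:,:,::-1],None,fx=1.5,fy=1.5))
```

```text
1.7667 [ 0.47193271 -0.00366476  0.21826835] [ 0.0058398   3.14007151 -0.00432204]
[ 0.38678356 -0.00316745  0.38380039] [[ 0.00395808  0.99998993 -0.00211397]
 [ 0.95290689 -0.00313066  0.30324688]
 [ 0.3032372  -0.00321469 -0.95290968]] 65.70646984690485
[[254.16000386 271.34834572]
 [ 67.18045825 202.43930806]]
```

View pics/w1b.png

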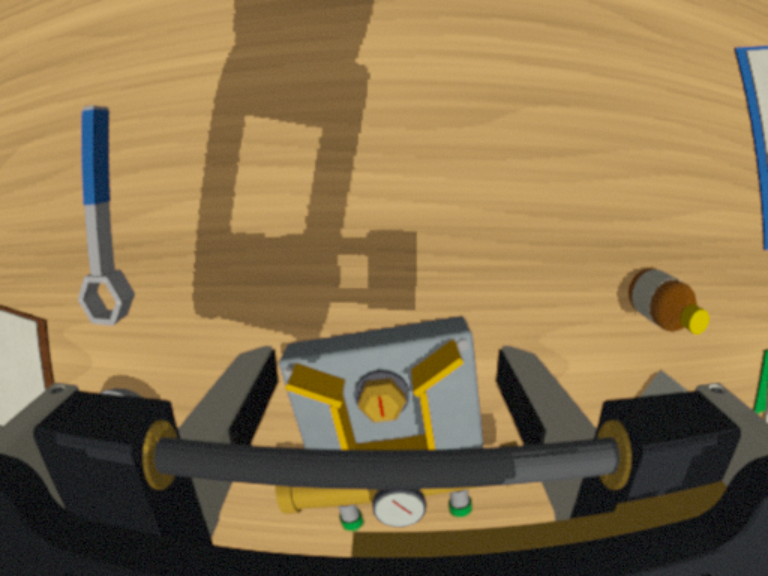

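The wrist view shows the hexagon at (254,268) in native pixels, with its red line visible. The guard's flared walls open towards the robot, and the key's hole is at (70,198) with the handle going up the image. I'll move in closer for a sharper view of the hexagon.

Call:
jog_arm([
  [[-0.026, 0, 0.022], [0, 0, 0]],
  [[-0.026, 0, 0.022], [0, 0, 0]],
  [[-0.026, 0, 0.022], [0, 0, 0]],
  [[0, 0, 0], [0, 0, 0]],
  [[0, 0, 0], [0, 0, 0]],
])

```text
t: 2.23
tcp_pos: [0.5454, 0.0035, 0.1504]
ee_rot: [0.004, -3.136, -0.002]
force: [-0.7, 0.2, 0.3]
gripper_width: 0.0929
```

Run:
```python
from h import *
s=env.sense(); print(s["t"],s["tcp_pos"],s["ee_rot"])
im,m=shot("wrist","w2"); np.save("w2.npy",m,allow_pickle=True)
p=project(m,[[.5857,-.0089,.069]],True)[0]; print(p)
x,y=int(p[0])-80,int(p[1])-70; x=max(x,0);y=max(y,0); print("crop origin",x,y)
cv2.imwrite("pics/w2c.png",cv2.resize(im[y:y+120,x:x+160,::-1],None,fx=5,fy=5,interpolation=cv2.INTER_CUBIC))
```

```text
2.2333 [0.54540867 0.00346717 0.15038656] [ 3.70036822e-03 -3.13618400e+00 -2.10078107e-03]
[244.23800273 244.19137901]
crop origin 164 174
```

View pics/w2c.png

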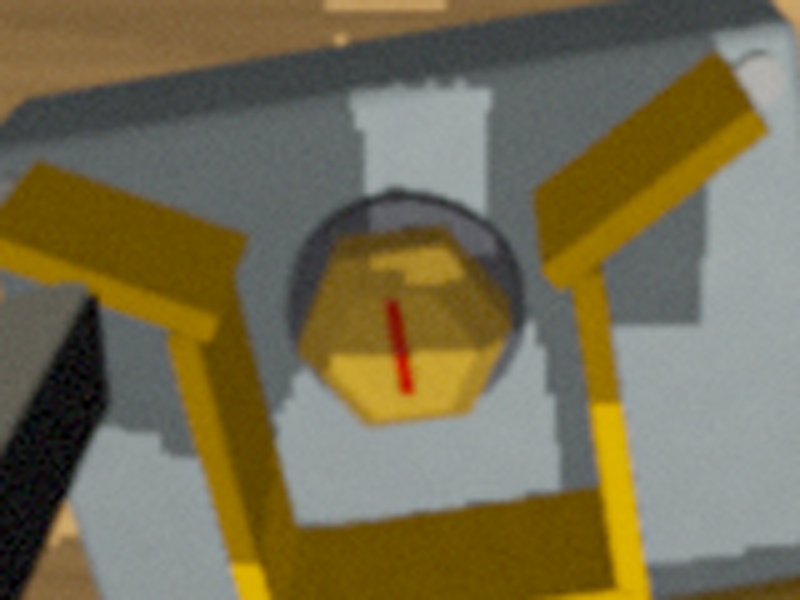

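The close-up crop shows the hexagon centred near crop (403,330). Its far upper edge runs (370,425)-(470,412), the side corners are at (300,352) and (512,318), and the collar circle spans x 289–524. Pocket walls and the back wall are visible too.

Run:
```python
from h import *
m=np.load("w2.npy",allow_pickle=True).item()
P=lambda pts,z: onplane(m,(np.array(pts,float)+.5)/5-.5+[164,174],z,True)
v=P([(300,352),(370,425),(470,412),(512,318)],.062); print("z62 verts",v.round(4)); 
d=np.diff(v,axis=0); print("sides",np.linalg.norm(d,axis=1),np.degrees(np.arctan2(d[:,1],d[:,0])))
print("mid lateral",(v[0]+v[3])/2, "width",np.linalg.norm(v[0]-v[3]))
print("near base edge z50",P([(340,238),(445,228)],.05).round(4))
c=P([(289,300),(395,190),(524,285),(300,255),(505,230),(350,203),(450,200)],.05)
A=np.c_[2*c,np.ones(len(c))]; q=np.linalg.lstsq(A,(c**2).sum(1),rcond=None)[0]; print("collar",q[:2],np.sqrt(q[2]+q[:2]@q[:2]))
print("red z69",P([(391,300),(407,393)],.069))
# guard walls tops z84: left wall (image) outer edge, back wall top, 
print("imgleft wall inner top",P([(212,340),(265,562)],.084).round(4)," imgleft outer",P([(172,340),(235,565)],.084).round(4))
print("imgright inner",P([(573,288),(615,590)],.084).round(4),"outer",P([(603,265),(648,590)],.084).round(4))
print("block front top edge z44",P([(5,150),(720,42)],.044).round(4))
# yellow symmetric from top image & pipe
```

```text
z62 verts [[ 0.5892 -0.029 ]
 [ 0.6051 -0.016 ]
 [ 0.6021  0.0035]
 [ 0.5818  0.0114]]
sides [0.02057547 0.01976985 0.02180272] [ 39.36105988  98.86600621 158.78984425]
mid lateral [ 0.58549291 -0.00880062] width 0.04115334669598114
near base edge z50 [[ 0.5704 -0.0217]
 [ 0.5682 -0.0013]]
collar [ 0.58379826 -0.00860091] 0.02340549114128515
red z69 [[ 0.57485565 -0.01096535]
 [ 0.59416461 -0.00831998]]
imgleft wall inner top [[ 0.5761 -0.0418]
 [ 0.6232 -0.0351]]  imgleft outer [[ 0.5763 -0.049 ]
 [ 0.6241 -0.0409]]
imgright inner [[0.5657 0.0211]
 [0.6294 0.0311]] outer [[0.5614 0.0261]
 [0.6296 0.0375]]
block front top edge z44 [[ 0.5548 -0.0896]
 [ 0.5325  0.0513]]
```

Call:
jog_arm([
  [[0.0107, -0.0355, 0], [0, 0, 0]],
  [[0.0107, -0.0355, 0], [0, 0, 0]],
  [[0.0107, -0.0355, 0], [0, 0, 0]],
  [[0.0107, -0.0355, 0], [0, 0, 0]],
  [[0.0107, -0.0355, 0], [0, 0, 0]],
  [[0.0107, -0.0355, 0], [0, 0, 0]],
  [[0.0107, -0.0355, 0], [0, 0, 0]],
  [[0.0107, -0.0355, 0], [0, 0, 0]],
  [[0, 0, 0], [0, 0, 0]],
  [[0, 0, 0], [0, 0, 0]],
])

```text
t: 3.12
tcp_pos: [0.4605, -0.2831, 0.1544]
ee_rot: [0.004, 3.14, -0.002]
force: [0.3, 0.3, 0.2]
gripper_width: 0.0927
```

Run:
```python
from h import *
s=env.sense(); print(s["t"],s["tcp_pos"],s["ee_rot"])
im,m=shot("wrist","w3"); np.save("w3.npy",m,allow_pickle=True)
hsv=cv2.cvtColor(im,cv2.COLOR_RGB2HSV)
b=cv2.inRange(hsv,(100,120,40),(130,255,255)); n,l,st,ce=cv2.connectedComponentsWithStats(b); i=1+st[1:,4].argmax(); print(st[i])
x,y,w,h,_=st[i]; p=project(m,[[.51,-.2857,.028]],True)[0]; print(p)
x0=int(p[0])-100; y0=max(int(p[1])-150,0); print("origin",x0,y0); 
cv2.imwrite("pics/w3c.png",cv2.resize(im[y0:y0+195,x0:x0+200,::-1],None,fx=3,fy=3,interpolation=cv2.INTER_CUBIC))
```

```text
3.1167 [ 0.4605385  -0.28310078  0.15435925] [ 3.67655832e-03  3.13994194e+00 -2.25727631e-03]
[ 251   51   18   90 1217]
[255.59247811 232.25630541]
origin 155 82
```

View pics/w3c.png

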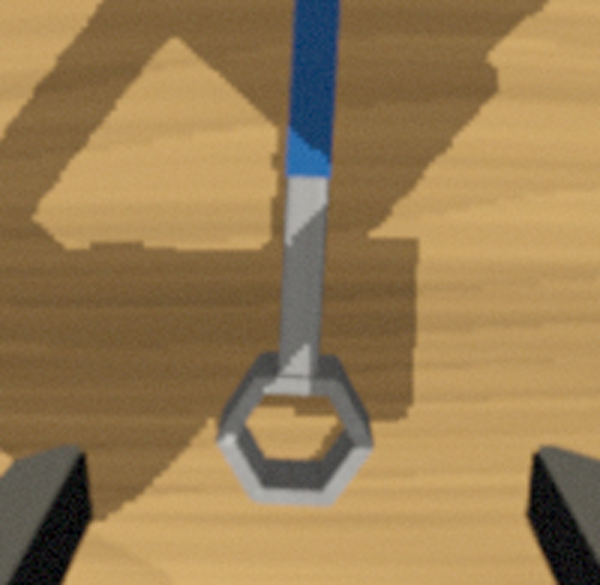

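The crop shows the key socket with outer top corners at (218,437), (372,440), (265,503) and (329,505). The blue band starts at row 177, columns 288–330.

Run:
```python
from h import *
m=np.load("w3.npy",allow_pickle=True).item()
P=lambda pts: onplane(m,(np.array(pts,float)+.5)/3-.5+[155,82],.028,True)
v=P([(218,437),(265,503),(329,505),(372,440)]); d=np.diff(v,axis=0); print(v.round(4),np.linalg.norm(d,axis=1),np.degrees(np.arctan2(d[:,1],d[:,0])))
print("lateral mid",(v[0]+v[3])/2,np.linalg.norm(v[0]-v[3]))
print("far mid",(v[1]+v[2])/2)
im=cv2.imread("pics/w3.png"); hsv=cv2.cvtColor(im,cv2.COLOR_BGR2HSV); b=cv2.inRange(hsv,(100,120,40),(130,255,255))
n,l,st,ce=cv2.connectedComponentsWithStats(b); i=1+st[1:,4].argmax(); q=np.argwhere(l==i)[:,::-1]
w=onplane(m,q,.028,True); c=w.mean(0); u,s,e=np.linalg.svd(w-c,full_matrices=False); t=(w-c)@e[0]; print("band c",c,"dir",e[0],np.degrees(np.arctan2(e[0][1],e[0][0])),np.ptp(t),np.ptp((w-c)@e[1]))
mid=P([(288,177),(330,177)]);print("band start",mid,mid.mean(0))
```

```text
[[ 0.5042 -0.3161]
 [ 0.5309 -0.2998]
 [ 0.5318 -0.2761]
 [ 0.5055 -0.2609]] [0.03127221 0.02363857 0.03040212] [ 31.41782351  87.94471539 149.91532619]
lateral mid [ 0.50486047 -0.28847441] 0.05517841541595806
far mid [ 0.5313574  -0.28794367]
band c [ 0.36709024 -0.28122568] dir [ 0.99846323 -0.05541815] -3.1768533680085946 0.0885907808108033 0.013401516499855163
band start [[ 0.41176122 -0.29010845]
 [ 0.4117942  -0.27633359]] [ 0.41177771 -0.28322102]
```

Call:
jog_arm([
  [[0, 0, 0], [0, 0, 0.0533]],
  [[0.0318, -0.0014, 0], [0, 0, 0]],
  [[0.0318, -0.0014, 0], [0, 0, 0]],
  [[0, 0, 0.03], [0, 0, 0]],
  [[0, 0, 0.03], [0, 0, 0]],
  [[0, 0, 0.03], [0, 0, 0]],
  [[0, 0, 0.03], [0, 0, 0]],
  [[0, 0, 0], [0, 0, 0]],
  [[0, 0, 0], [0, 0, 0]],
  [[0, 0, 0], [0, 0, 0]],
])

```text
t: 4.0
tcp_pos: [0.3989, -0.2812, 0.0343]
ee_rot: [0.079, 3.139, -0.002]
force: [-0.5, -0.0, 0.7]
gripper_width: 0.0929
```

Call:
jog_arm([
  [[0.002, -0.0012, 0.01], [0, 0, 0.004]],
  [[0, 0, 0.01], [0, 0, 0]],
  [[0, 0, 0.009], [0, 0, 0]],
  [[0, 0, 0], [0, 0, 0]],
  [[0, 0, 0], [0, 0, 0]],
  [[0, 0, 0], [0, 0, 0]],
])

```text
t: 4.5
tcp_pos: [0.396, -0.2827, 0.004]
ee_rot: [0.088, 3.14, -0.0]
force: [0.6, 0.1, -0.1]
gripper_width: 0.0928
```

Call:
jog_arm([
  [[0, 0, 0], [0, 0, 0]],
  [[0, 0, 0], [0, 0, 0]],
  [[0, 0, 0], [0, 0, 0]],
  [[0, 0, 0], [0, 0, 0]],
  [[0, 0, 0], [0, 0, 0]],
  [[0, 0, 0], [0, 0, 0]],
  [[0, 0, 0], [0, 0, 0]],
  [[0, 0, 0], [0, 0, 0]],
], fingers=-1, newtons=55)

```text
t: 5.17
tcp_pos: [0.3957, -0.2825, 0.0037]
ee_rot: [-0.088, -3.14, -0.0]
force: [0.6, -0.1, -0.1]
gripper_width: 0.0442
```

Call:
jog_arm([
  [[0, 0, 0], [0, 0, 0]],
  [[0, 0, 0], [0, 0, 0]],
  [[0, 0, 0], [0, 0, 0]],
  [[0, 0, 0], [0, 0, 0]],
  [[0, 0, 0], [0, 0, 0]],
  [[0, 0, 0], [0, 0, 0]],
  [[0, 0, 0], [0, 0, 0]],
  [[0, 0, 0], [0, 0, 0]],
])

```text
t: 5.83
tcp_pos: [0.3957, -0.2825, 0.0036]
ee_rot: [-0.088, -3.14, -0.0]
force: [-0.0, -0.5, -0.3]
gripper_width: 0.0139
```

Call:
jog_arm([
  [[0, 0, -0.01], [0, 0, 0]],
  [[0, 0, -0.02], [0, 0, 0]],
  [[0, 0, -0.03], [0, 0, 0]],
  [[0, 0, -0.03], [0, 0, 0]],
  [[0, 0, -0.03], [0, 0, 0]],
  [[0, 0, 0], [0, 0, 0]],
  [[0, 0, 0], [0, 0, 0]],
])

```text
t: 6.42
tcp_pos: [0.3965, -0.2834, 0.1257]
ee_rot: [0.088, 3.137, -0.005]
force: [0.2, 1.0, -2.6]
gripper_width: 0.0133
```

Run:
```python
from h import *
s=env.sense(); print(s["t"],s["tcp_pos"],s["ee_rot"],s["force"],s["moment"],s["gripper_width"])
im,m=shot("wrist","w4"); np.save("w4.npy",m,allow_pickle=True)
cv2.imwrite("pics/w4c.png",cv2.resize(im[100:,130:380,::-1],None,fx=2.1,fy=2.1,interpolation=cv2.INTER_CUBIC))
```

```text
6.4167 [ 0.39652852 -0.28340192  0.12566825] [ 0.08803367  3.13740658 -0.0050738 ] [ 0.16743334  0.98614699 -2.63910105] [0.02168728 0.08701968 0.04622378] 0.013269587079167817
```

View pics/w4c.png

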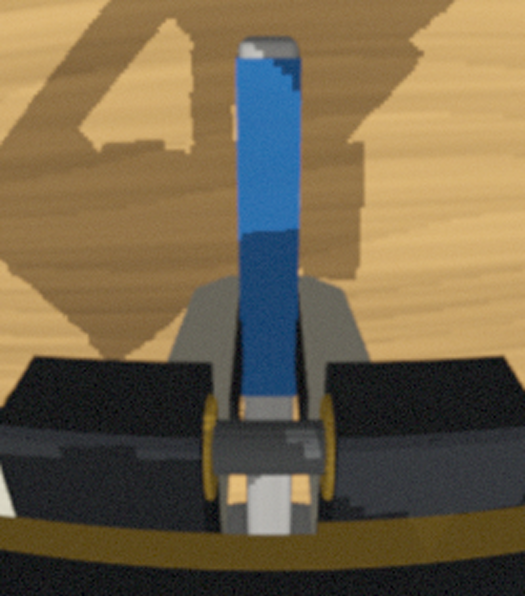

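The key is held: the measured weight is 2.6 N and the jaws read 13.3 mm. The handle's band end is at about row 57 in the crop, centred at x≈269. I'll check its tilt, then work out the fit.

Run:
```python
from h import *
m=np.load("w4.npy",allow_pickle=True).item(); s=env.sense(); R=Ro.from_rotvec(s["ee_rot"]).as_matrix(); T=s["tcp_pos"]
for px in ((269,57),(269,39)):
    c,d=ray(m,np.array(px)/2.1+[130,100],True); 
    o=R.T@(c-T); e=R.T@d[0]           # tool frame
    for L in (.0738,.0778):
        k=(L-o[0])/e[0]; print(px,L,"tool pt mm",((o+k*e)*1000).round(1))
ax=R[:,0]; print("tool x dir deg",np.degrees(np.arctan2(ax[1],ax[0])),"pitch",ax[2],R[:,2].round(4))
```

```text
(269, 57) 0.0738 tool pt mm [ 73.8  -0.9 -35.1]
(269, 57) 0.0778 tool pt mm [ 77.8  -0.9 -85.3]
(269, 39) 0.0738 tool pt mm [73.8 -0.9 40.3]
(269, 39) 0.0778 tool pt mm [ 77.8  -0.9 -38.6]
tool x dir deg 176.77916762875805 pitch -0.00043695994216096904 [ 4.e-04 -5.e-04 -1.e+00]
```

Call:
jog_arm([
  [[0, 0, 0], [0, 0, -0.071]],
  [[0, 0, 0], [0, 0, -0.071]],
  [[0, 0, 0], [0, 0, -0.071]],
  [[-0.008, 0.016, 0], [0, 0, 0]],
  [[-0.013, 0.0265, 0], [0, 0, 0]],
  [[-0.013, 0.0265, 0], [0, 0, 0]],
  [[-0.013, 0.0265, 0], [0, 0, 0]],
  [[-0.013, 0.0265, 0], [0, 0, 0]],
  [[-0.013, 0.0265, 0], [0, 0, 0]],
  [[-0.013, 0.0265, 0], [0, 0, 0]],
])

```text
t: 7.3
tcp_pos: [0.452, -0.0942, 0.1217]
ee_rot: [0.245, -3.128, -0.003]
force: [0.8, 0.7, -2.1]
gripper_width: 0.0139
```

Call:
jog_arm([
  [[-0.013, 0.0265, 0], [0, 0, 0]],
  [[-0.013, 0.0265, 0], [0, 0, 0]],
  [[-0.0066, 0.0135, 0], [0, 0, 0]],
  [[0, 0, 0], [0, 0, 0]],
  [[0, 0, 0], [0, 0, 0]],
  [[0, 0, 0], [0, 0, 0]],
])

```text
t: 7.8
tcp_pos: [0.4741, -0.0258, 0.1225]
ee_rot: [0.246, -3.129, -0.001]
force: [0.8, -0.3, -1.9]
gripper_width: 0.0138
```

```bash
cat >> h.py <<'E'
def st():
    s=env.sense(); R=Ro.from_rotvec(s["ee_rot"]).as_matrix(); a=np.degrees(np.arctan2(R[1,0],R[0,0]))%360
    print("t",round(s["t"],2),"tcp",s["tcp_pos"].round(4),"xang",a.round(2),"tilt",R[:2,2].round(4),"F",s["force"].round(1),"M",s["moment"].round(2),"w",round(s["gripper_width"],4)); return s,R
E
python3 - <<'E'
from h import *
s,R=st(); hole=s["tcp_pos"]-.1112*R[:,0]; print("hole est",hole)
for n in("scene",):
    im,m=shot(n,n+"1"); 
    p=project(m,[hole])[0]; x,y=int(p[0])-60,int(p[1])-50; print(p,x,y); np.save("s1.npy",m,allow_pickle=True)
    cv2.imwrite("pics/s1c.png",cv2.resize(im[y:y+90,x:x+120,::-1],None,fx=6,fy=6,interpolation=cv2.INTER_CUBIC))
E
```

```text
t 7.8 tcp [ 0.4741 -0.0258  0.1225] xang 189.0 tilt [-0.0026  0.0002] F [ 0.8 -0.3 -1.9] M [0.05 0.11 0.01] w 0.0138
hole est [ 0.58397154 -0.00841723  0.12221938]
[214.94253119 194.30975191] 154 144
```

View pics/s1c.png

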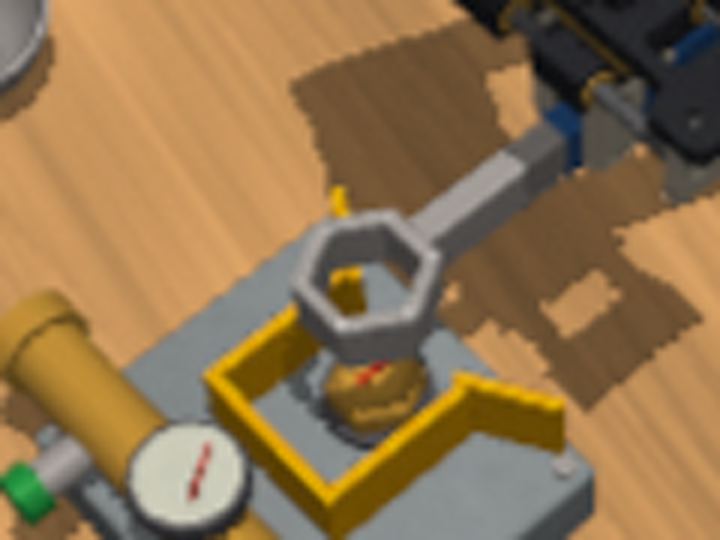

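The crop shows the key's socket directly above the brass hexagon, with the top ring centred at about (367,272). I'll compare that with the prediction.

Run:
```python
from h import *
m=np.load("s1.npy",allow_pickle=True).item()
uv=np.array([[293,280],[325,222],[398,212],[440,262],[412,325],[337,333]])/6.+[154,144]-.4
cs=uv.mean(0); print(cs)
for z in (.137,.147,.157): 
    print(z,project(m,[[.5840,-.0084,z]]), onplane(m,[cs],z))
w=onplane(m,uv,.147); d=w-w.mean(0); print(np.linalg.norm(d,axis=1).round(4),np.degrees(np.arctan2(d[:,1],d[:,0])).round(1))
```

```text
[214.85       188.98888889]
0.137 [[214.44765321 191.04328311]] [[ 0.58045575 -0.01255106]]
0.147 [[214.1095949  188.77303551]] [[ 0.58290351 -0.00700141]]
0.157 [[213.76500047 186.45889425]] [[ 0.58535127 -0.00145176]]
[0.0279 0.0278 0.0284 0.0273 0.0287 0.0281] [ -26.1  -85.6 -144.9  155.6   93.9   35.6]
```

Call:
jog_arm([
  [[-0.0016, -0.0008, 0.01], [0, 0, 0]],
  [[0, 0, 0.015], [0, 0, 0]],
  [[0, 0, 0.015], [0, 0, 0]],
  [[0, 0, 0.007], [0, 0, 0]],
  [[0, 0, 0], [0, 0, 0]],
  [[0, 0, 0], [0, 0, 0]],
  [[0, 0, 0], [0, 0, 0]],
])

```text
t: 8.43
tcp_pos: [0.4773, -0.0265, 0.0771]
ee_rot: [-0.245, 3.131, -0.001]
force: [0.6, -0.2, -2.6]
gripper_width: 0.0136
```

Run:
```python
from h import *
s,R=st(); hole=s["tcp_pos"]-.1112*R[:,0]; print("hole est",hole)
```

```text
t 8.43 tcp [ 0.4773 -0.0265  0.0771] xang 188.95 tilt [ 0.0008 -0.0003] F [ 0.6 -0.2 -2.6] M [ 0.06  0.06 -0.02] w 0.0136
hole est [ 0.58719207 -0.00923935  0.07716619]
```

Call:
jog_arm([
  [[0.001, 0, 0.005], [0, 0, 0]],
  [[0, 0, 0.005], [0, 0, 0]],
  [[0, 0, 0.003], [0, 0, 0]],
  [[0, 0, 0], [0, 0, 0]],
  [[0, 0, 0], [0, 0, 0]],
])

```text
t: 8.85
tcp_pos: [0.4759, -0.0262, 0.0635]
ee_rot: [0.246, -3.132, -0.0]
force: [0.4, 0.0, -1.9]
gripper_width: 0.0136
```

Call:
jog_arm([
  [[0, 0, 0.003], [0, 0, 0]],
  [[0, 0, 0.003], [0, 0, 0]],
  [[0, 0, 0.002], [0, 0, 0]],
  [[0, 0, 0], [0, 0, 0]],
  [[0, 0, 0], [0, 0, 0]],
])

```text
t: 9.27
tcp_pos: [0.4759, -0.0262, 0.0555]
ee_rot: [0.246, -3.132, -0.0]
force: [0.6, 0.2, -2.1]
gripper_width: 0.0139
```

Run:
```python
from h import *
s,R=st(); hole=s["tcp_pos"]-.1112*R[:,0]; print("hole est",hole)
```

```text
t 9.27 tcp [ 0.4759 -0.0262  0.0555] xang 188.98 tilt [-0.0002  0.0001] F [ 0.6  0.2 -2.1] M [0.   0.   0.04] w 0.0139
hole est [ 0.58570082 -0.00880046  0.05545694]
```

Call:
jog_arm([
  [[-0.0002, 0.0067, 0], [0, 0, 0.06]],
  [[-0.0002, 0.0067, 0], [0, 0, 0.06]],
  [[-0.0002, 0.0067, 0], [0, 0, 0.06]],
  [[-0.0002, 0.0067, 0], [0, 0, 0.06]],
  [[0, 0, 0], [0, 0, 0]],
  [[0, 0, 0], [0, 0, 0]],
])

```text
t: 9.77
tcp_pos: [0.4757, 0.0003, 0.056]
ee_rot: [0.127, 3.137, -0.001]
force: [2.9, -1.2, -3.6]
gripper_width: 0.0136
```

```bash
cat >> h.py <<'E'
def hole():
    s,R=st(); h=s["tcp_pos"]-.1112*R[:,0]; r=(s["tcp_pos"]-[.5857,-.0089,0])[:2]
    print("hole",h.round(4),"F tool",(R.T@s["force"]).round(2),"Mz axis",np.round(s["moment"][2]+r[0]*s["force"][1]-r[1]*s["force"][0],2))
E
python3 -c "
from h import *
hole()"
```

```text
t 9.77 tcp [4.757e-01 3.000e-04 5.600e-02] xang 175.36 tilt [ 0.0016 -0.0006] F [ 2.9 -1.2 -3.6] M [-0.2  -0.36 -0.1 ] w 0.0136
hole [ 0.5866 -0.0087  0.0561] F tool [-3.02 -0.99  3.56] Mz axis 0.01
```

Call:
jog_arm([
  [[-0.0002, 0.0067, 0], [0, 0, 0.06]],
  [[-0.0002, 0.0067, 0], [0, 0, 0.06]],
  [[-0.0002, 0.0067, 0], [0, 0, 0.06]],
  [[-0.0002, 0.0067, 0], [0, 0, 0.06]],
  [[-0.0002, 0.0067, 0], [0, 0, 0.06]],
  [[-0.0002, 0.0067, 0], [0, 0, 0.06]],
  [[0, 0, 0], [0, 0, 0]],
  [[0, 0, 0], [0, 0, 0]],
])

```text
t: 10.43
tcp_pos: [0.486, 0.0386, 0.0559]
ee_rot: [0.685, 3.065, -0.0]
force: [4.3, -2.3, -2.6]
gripper_width: 0.0137
```

```bash
python3 -c "
from h import *
hole()
im,m=shot('wrist','w5'); np.save('w5.npy',m,allow_pickle=True)"
```

```text
t 10.43 tcp [0.486  0.0386 0.0559] xang 154.79 tilt [ 0.0013 -0.0006] F [ 4.3 -2.3 -2.6] M [-0.36 -0.51 -0.11] w 0.0137
hole [ 0.5866 -0.0087  0.056 ] F tool [-4.87 -0.3   2.59] Mz axis -0.08
```

Call:
jog_arm([
  [[-0.0001, -0.005, 0], [0, 0, -0.045]],
  [[-0.0001, -0.005, 0], [0, 0, -0.045]],
  [[0, 0, 0], [0, 0, 0]],
  [[0, 0, -0.009], [0, 0, 0]],
  [[0, 0, -0.009], [0, 0, 0]],
  [[0, 0, -0.01], [0, 0, 0]],
  [[0, 0, 0], [0, 0, 0]],
  [[0, 0, 0], [0, 0, 0]],
])

```text
t: 11.15
tcp_pos: [0.4811, 0.0302, 0.0841]
ee_rot: [0.552, 3.093, 0.0]
force: [0.2, 0.8, -1.9]
gripper_width: 0.0135
```

```bash
python3 -c "
from h import *
hole()
im,m=shot('scene','s2')
p=project(m,[[.5857,-.0089,.08]])[0]; x,y=int(p[0])-60,int(p[1])-45
cv2.imwrite('pics/s2c.png',cv2.resize(im[y:y+90,x:x+120,::-1],None,fx=6,fy=6,interpolation=cv2.INTER_CUBIC))"
```

```text
t 11.15 tcp [0.4811 0.0302 0.0841] xang 159.76 tilt [0.0001 0.0002] F [ 0.2  0.8 -1.9] M [0.01 0.03 0.01] w 0.0135
hole [ 0.5854 -0.0082  0.0841] F tool [0.09 0.85 1.89] Mz axis -0.09
```

View pics/s2c.png

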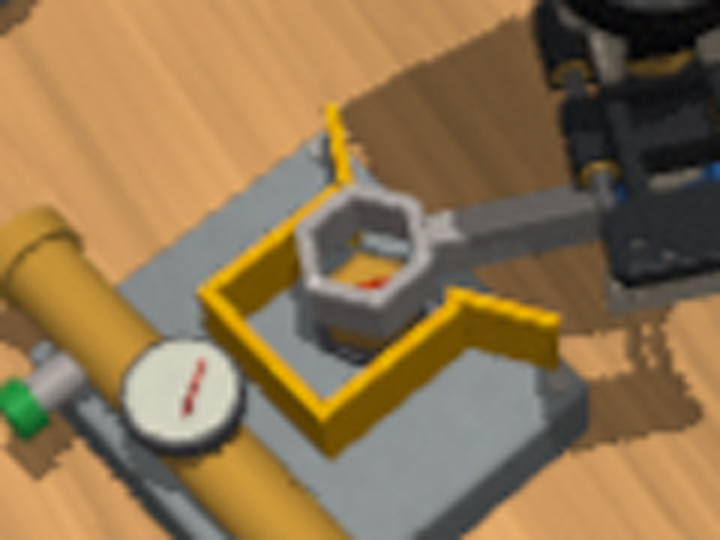

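The key has lifted clear with the hexagon and its red line visible below. Forces are back to the key's weight alone. Next I swing it back 60°.

Call:
jog_arm([
  [[-0.0007, -0.0129, 0], [0, 0, -0.1163]],
  [[-0.0007, -0.0129, 0], [0, 0, -0.1163]],
  [[-0.0007, -0.0129, 0], [0, 0, -0.1163]],
  [[-0.0007, -0.0129, 0], [0, 0, -0.1163]],
  [[-0.0007, -0.0129, 0], [0, 0, -0.1163]],
  [[-0.0007, -0.0129, 0], [0, 0, -0.1163]],
  [[-0.0007, -0.0129, 0], [0, 0, -0.1163]],
  [[-0.0007, -0.0129, 0], [0, 0, -0.1163]],
  [[-0.0007, -0.0129, 0], [0, 0, -0.1163]],
  [[0, 0, 0], [0, 0, 0]],
])

```text
t: 12.03
tcp_pos: [0.5007, -0.0812, 0.0832]
ee_rot: [-1.072, 2.953, -0.001]
force: [0.0, -0.3, -1.9]
gripper_width: 0.0139
```

Call:
jog_arm([
  [[0, 0, 0], [0, 0, 0]],
  [[0, 0, 0], [0, 0, 0]],
  [[0, 0, 0], [0, 0, 0]],
])

```text
t: 12.28
tcp_pos: [0.4988, -0.0787, 0.0833]
ee_rot: [1.064, -2.955, -0.002]
force: [-0.4, -0.2, -2.3]
gripper_width: 0.0139
```

```bash
python3 -c "
from h import *
hole()"
```

```text
t 12.28 tcp [ 0.4988 -0.0787  0.0833] xang 219.63 tilt [-0.0014  0.0007] F [-0.4 -0.2 -2.3] M [-0.06  0.11  0.01] w 0.0139
hole [ 0.5845 -0.0077  0.0832] F tool [0.42 0.1  2.33] Mz axis -0.0
```

Call:
jog_arm([
  [[-0.0004, -0.0017, 0.006], [0, 0, 0]],
  [[0, 0, 0.006], [0, 0, 0]],
  [[0, 0, 0.004], [0, 0, 0]],
  [[0, 0, 0.004], [0, 0, 0]],
  [[0, 0, 0], [0, 0, 0]],
  [[0, 0, 0], [0, 0, 0]],
])

```text
t: 12.78
tcp_pos: [0.5009, -0.0805, 0.0632]
ee_rot: [1.067, -2.954, -0.001]
force: [1.3, 0.6, -1.5]
gripper_width: 0.0138
```

```bash
python3 -c "
from h import *
hole()"
```

```text
t 12.78 tcp [ 0.5009 -0.0805  0.0632] xang 219.73 tilt [-0.0009  0.0004] F [ 1.3  0.6 -1.5] M [ 0.05  0.13 -0.02] w 0.0138
hole [ 0.5864 -0.0094  0.0632] F tool [-1.38 -0.37  1.55] Mz axis 0.02
```

Call:
jog_arm([
  [[0, 0, 0.004], [0, 0, 0]],
  [[0, 0, 0.0033], [0, 0, 0]],
  [[0, 0, 0], [0, 0, 0]],
  [[-0.0002, 0.0067, 0], [0, 0, 0.06]],
  [[-0.0002, 0.0067, 0], [0, 0, 0.06]],
  [[-0.0002, 0.0067, 0], [0, 0, 0.06]],
  [[-0.0002, 0.0067, 0], [0, 0, 0.06]],
  [[-0.0002, 0.0067, 0], [0, 0, 0.06]],
  [[-0.0002, 0.0067, 0], [0, 0, 0.06]],
  [[0, 0, 0], [0, 0, 0]],
])

```text
t: 13.62
tcp_pos: [0.4815, -0.0452, 0.0567]
ee_rot: [-0.519, 3.098, -0.0]
force: [-0.1, -1.2, -0.5]
gripper_width: 0.0133
```

```bash
python3 -c "
from h import *
hole()"
```

```text
t 13.62 tcp [ 0.4815 -0.0452  0.0567] xang 199.03 tilt [ 0.0007 -0.0001] F [-0.1 -1.2 -0.5] M [-0.01 -0.11  0.04] w 0.0133
hole [ 0.5866 -0.0089  0.0567] F tool [ 0.47 -1.1   0.48] Mz axis 0.16
```

Call:
jog_arm([
  [[-0.0002, 0.0067, 0], [0, 0, 0.06]],
  [[-0.0002, 0.0067, 0], [0, 0, 0.06]],
  [[-0.0002, 0.0067, 0], [0, 0, 0.06]],
  [[-0.0002, 0.0067, 0], [0, 0, 0.06]],
  [[-0.0002, 0.0067, 0], [0, 0, 0.06]],
  [[-0.0002, 0.0067, 0], [0, 0, 0.06]],
  [[-0.0002, 0.0067, 0], [0, 0, 0.06]],
  [[0, 0, 0], [0, 0, 0]],
])

```text
t: 14.28
tcp_pos: [0.4759, 0.0008, 0.0566]
ee_rot: [0.135, 3.138, -0.0]
force: [-1.7, -0.5, 1.1]
gripper_width: 0.0136
```

```bash
python3 -c "
from h import *
hole()"
```

```text
t 14.28 tcp [0.4759 0.0008 0.0566] xang 175.07 tilt [ 0.0003 -0.0002] F [-1.7 -0.5  1.1] M [-0.1  -0.04 -0.04] w 0.0136
hole [ 0.5867 -0.0088  0.0566] F tool [ 1.63 -0.62 -1.07] Mz axis 0.03
```

Call:
jog_arm([
  [[-0.0002, 0.0067, -0.0007], [0, 0, 0.06]],
  [[-0.0002, 0.0067, 0], [0, 0, 0.06]],
  [[-0.0002, 0.0067, 0], [0, 0, 0.06]],
  [[-0.0002, 0.0067, 0], [0, 0, 0.06]],
  [[-0.0002, 0.0067, 0], [0, 0, 0.06]],
  [[-0.0002, 0.0067, 0], [0, 0, 0.06]],
  [[0, 0, 0], [0, 0, 0]],
  [[0, 0, 0], [0, 0, 0]],
])

```text
t: 14.95
tcp_pos: [0.4863, 0.0388, 0.057]
ee_rot: [-0.689, -3.065, 0.0]
force: [-1.9, 1.3, 0.6]
gripper_width: 0.0135
```

```bash
python3 -c "
from h import *
hole()"
```

```text
t 14.95 tcp [0.4863 0.0388 0.057 ] xang 154.65 tilt [-0.0002 -0.    ] F [-1.9  1.3  0.6] M [-0.03 -0.02 -0.02] w 0.0135
hole [ 0.5868 -0.0088  0.057 ] F tool [ 2.28  0.36 -0.64] Mz axis -0.06
```

Call:
jog_arm([
  [[-0.0001, -0.005, 0], [0, 0, -0.045]],
  [[-0.0001, -0.005, 0], [0, 0, -0.045]],
  [[0, 0, 0], [0, 0, 0]],
  [[0, 0, -0.01], [0, 0, 0]],
  [[0, 0, -0.01], [0, 0, 0]],
  [[0, 0, -0.01], [0, 0, 0]],
  [[0, 0, 0], [0, 0, 0]],
  [[0, 0, 0], [0, 0, 0]],
])

```text
t: 15.62
tcp_pos: [0.4831, 0.0299, 0.0882]
ee_rot: [0.556, 3.09, 0.0]
force: [-0.2, -0.5, -2.0]
gripper_width: 0.0136
```

```bash
python3 -c "
from h import *
hole()"
```

```text
t 15.62 tcp [0.4831 0.0299 0.0882] xang 159.58 tilt [ 0.0023 -0.0003] F [-0.2 -0.5 -2. ] M [0.06 0.02 0.01] w 0.0136
hole [ 0.5873 -0.0089  0.0885] F tool [-0.01 -0.56  2.01] Mz axis 0.07
```

Call:
jog_arm([
  [[-0.0007, -0.0129, 0], [0, 0, -0.1163]],
  [[-0.0007, -0.0129, 0], [0, 0, -0.1163]],
  [[-0.0007, -0.0129, 0], [0, 0, -0.1163]],
  [[-0.0007, -0.0129, 0], [0, 0, -0.1163]],
  [[-0.0007, -0.0129, 0], [0, 0, -0.1163]],
  [[-0.0007, -0.0129, 0], [0, 0, -0.1163]],
  [[-0.0007, -0.0129, 0], [0, 0, -0.1163]],
  [[-0.0007, -0.0129, 0], [0, 0, -0.1163]],
  [[-0.0007, -0.0129, 0], [0, 0, -0.1163]],
  [[0, 0, 0], [0, 0, 0]],
])

```text
t: 16.45
tcp_pos: [0.5017, -0.0816, 0.087]
ee_rot: [-1.067, 2.954, -0.002]
force: [0.5, 1.0, -2.2]
gripper_width: 0.0135
```

Call:
jog_arm([
  [[0, 0, 0], [0, 0, 0]],
  [[0, 0, 0], [0, 0, 0]],
  [[0, 0, 0], [0, 0, 0]],
])

```text
t: 16.7
tcp_pos: [0.4996, -0.0789, 0.0868]
ee_rot: [1.06, -2.957, -0.001]
force: [0.3, 0.1, -2.1]
gripper_width: 0.0134
```

```bash
python3 -c "
from h import *
hole()"
```

```text
t 16.7 tcp [ 0.4996 -0.0789  0.0868] xang 219.44 tilt [-0.0011  0.0006] F [ 0.3  0.1 -2.1] M [0.07 0.09 0.01] w 0.0134
hole [ 0.5855 -0.0083  0.0867] F tool [-0.33 -0.08  2.07] Mz axis 0.02
```

Call:
jog_arm([
  [[-0.0004, -0.0011, 0.008], [0, 0, 0]],
  [[0, 0, 0.006], [0, 0, 0]],
  [[0, 0, 0.005], [0, 0, 0]],
  [[0, 0, 0.004], [0, 0, 0]],
  [[0, 0, 0], [0, 0, 0]],
  [[0, 0, 0], [0, 0, 0]],
])

```text
t: 17.2
tcp_pos: [0.5011, -0.0802, 0.0636]
ee_rot: [1.062, -2.956, -0.001]
force: [-0.5, -0.3, -2.9]
gripper_width: 0.0133
```

Call:
jog_arm([
  [[0, 0, 0.003], [0, 0, 0]],
  [[0, 0, 0.003], [0, 0, 0]],
  [[0, 0, 0], [0, 0, 0]],
  [[0, 0, 0], [0, 0, 0]],
])

```text
t: 17.53
tcp_pos: [0.5014, -0.0804, 0.058]
ee_rot: [1.063, -2.956, -0.0]
force: [-0.3, -0.1, -2.7]
gripper_width: 0.0135
```

```bash
python3 -c "
from h import *
hole()"
```

```text
t 17.53 tcp [ 0.5014 -0.0804  0.058 ] xang 219.54 tilt [-0.0001  0.    ] F [-0.3 -0.1 -2.7] M [ 0.01  0.11 -0.03] w 0.0135
hole [ 0.5871 -0.0096  0.058 ] F tool [0.3  0.18 2.69] Mz axis -0.05
```

Call:
jog_arm([
  [[0, 0.0033, 0], [0, 0, 0.03]],
  [[0, 0.0033, 0], [0, 0, 0.03]],
  [[0, 0.0033, 0], [0, 0, 0.03]],
  [[0, 0.0033, 0], [0, 0, 0.03]],
  [[0, 0.0033, 0], [0, 0, 0.03]],
  [[0, 0, 0], [0, 0, 0]],
  [[0, 0, 0], [0, 0, 0]],
])

```text
t: 18.12
tcp_pos: [0.4917, -0.0669, 0.0582]
ee_rot: [-0.84, 3.027, 0.0]
force: [0.1, 0.7, -3.3]
gripper_width: 0.0135
```

```bash
python3 -c "
from h import *
hole()"
```

```text
t 18.12 tcp [ 0.4917 -0.0669  0.0582] xang 211.02 tilt [0.     0.0001] F [ 0.1  0.7 -3.3] M [0.26 0.13 0.1 ] w 0.0135
hole [ 0.587  -0.0096  0.0582] F tool [-0.41  0.57  3.29] Mz axis 0.04
```

Call:
jog_arm([
  [[0, 0.0033, 0], [0, 0, 0.03]],
  [[0, 0.0033, 0], [0, 0, 0.03]],
  [[0, 0.0033, 0], [0, 0, 0.03]],
  [[0, 0.0033, 0], [0, 0, 0.03]],
])

```text
t: 18.45
tcp_pos: [0.4856, -0.0555, 0.0581]
ee_rot: [-0.655, 3.072, -0.0]
force: [0.5, 0.4, -2.0]
gripper_width: 0.0138
```

Call:
jog_arm([
  [[0, 0.0033, 0], [0, 0, 0.03]],
  [[0, 0.0033, 0], [0, 0, 0.03]],
  [[0, 0.0033, 0], [0, 0, 0.03]],
  [[0, 0, 0], [0, 0, 0]],
])

```text
t: 18.78
tcp_pos: [0.4817, -0.046, 0.0581]
ee_rot: [-0.517, 3.099, 0.0]
force: [-0.1, 1.5, -2.1]
gripper_width: 0.0136
```

```bash
python3 -c "
from h import *
hole()"
```

```text
t 18.78 tcp [ 0.4817 -0.046   0.0581] xang 198.93 tilt [0.0003 0.0003] F [-0.1  1.5 -2.1] M [0.27 0.04 0.21] w 0.0136
hole [ 0.5869 -0.0099  0.0582] F tool [-0.43  1.45  2.14] Mz axis 0.05
```

Call:
jog_arm([
  [[0, 0.0033, 0], [0, 0, 0.03]],
  [[0, 0.0033, 0], [0, 0, 0.03]],
  [[0, 0.0033, 0], [0, 0, 0.03]],
  [[0, 0.0033, 0], [0, 0, 0.03]],
])

```text
t: 19.12
tcp_pos: [0.4782, -0.0337, 0.0581]
ee_rot: [-0.33, 3.124, 0.0]
force: [0.5, 1.2, -3.0]
gripper_width: 0.0136
```

```bash
python3 -c "
from h import *
hole()"
```

```text
t 19.12 tcp [ 0.4782 -0.0337  0.0581] xang 192.07 tilt [0.0003 0.    ] F [ 0.5  1.2 -3. ] M [ 0.33 -0.05  0.31] w 0.0136
hole [ 0.5869 -0.0104  0.0581] F tool [-0.75  1.1   2.95] Mz axis 0.19
```

Call:
jog_arm([
  [[0, 0.0037, 0], [0, 0, 0.03]],
  [[0, 0.0037, 0], [0, 0, 0.03]],
  [[0, 0.0037, 0], [0, 0, 0.03]],
])

```text
t: 19.37
tcp_pos: [0.4764, -0.0231, 0.0582]
ee_rot: [-0.189, 3.135, -0.001]
force: [0.5, -2.2, -2.9]
gripper_width: 0.0137
```

```bash
python3 -c "
from h import *
hole()"
```

```text
t 19.37 tcp [ 0.4764 -0.0231  0.0582] xang 186.91 tilt [ 0.0007 -0.0007] F [ 0.5 -2.2 -2.9] M [-0.51 -0.    0.27] w 0.0137
hole [ 0.5868 -0.0098  0.0582] F tool [-0.2  -2.21  2.86] Mz axis 0.52
```

Call:
jog_arm([
  [[0, 0.0034, 0], [0, 0, 0.03]],
  [[0, 0.0034, 0], [0, 0, 0.03]],
  [[0, 0.0034, 0], [0, 0, 0.03]],
])

```text
t: 19.62
tcp_pos: [0.4756, -0.0136, 0.0582]
ee_rot: [-0.049, 3.14, -0.003]
force: [1.5, -2.3, -3.0]
gripper_width: 0.0136
```

```bash
python3 -c "
from h import *
hole()"
```

```text
t 19.62 tcp [ 0.4756 -0.0136  0.0582] xang 181.78 tilt [ 0.0009 -0.0016] F [ 1.5 -2.3 -3. ] M [-0.49  0.07  0.39] w 0.0136
hole [ 0.5868 -0.0101  0.0583] F tool [-1.4  -2.36  3.05] Mz axis 0.65
```

Call:
jog_arm([
  [[0, 0.0019, 0], [0, 0, 0.015]],
  [[0, 0.0019, 0], [0, 0, 0.015]],
])

```text
t: 19.78
tcp_pos: [0.4755, -0.0096, 0.0582]
ee_rot: [-0.001, 3.141, -0.002]
force: [1.4, -4.4, -3.5]
gripper_width: 0.0132
```

```bash
python3 -c "
from h import *
hole()"
```

```text
t 19.78 tcp [ 0.4755 -0.0096  0.0582] xang 180.05 tilt [ 0.0009 -0.0013] F [ 1.4 -4.4 -3.5] M [-0.69 -0.05  0.19] w 0.0132
hole [ 0.5867 -0.0095  0.0583] F tool [-1.37 -4.36  3.47] Mz axis 0.67
```

Call:
jog_arm([
  [[0, 0.0018, 0], [0, 0, 0.015]],
  [[0, 0.0018, 0], [0, 0, 0.015]],
])

```text
t: 19.95
tcp_pos: [0.4755, -0.0058, 0.0582]
ee_rot: [0.048, 3.14, -0.001]
force: [2.3, -4.5, -4.8]
gripper_width: 0.0135
```

```bash
python3 -c "
from h import *
hole()"
```

```text
t 19.95 tcp [ 0.4755 -0.0058  0.0582] xang 178.24 tilt [ 0.001  -0.0009] F [ 2.3 -4.5 -4.8] M [-0.87 -0.14  0.07] w 0.0135
hole [ 0.5867 -0.0092  0.0583] F tool [-2.48 -4.42  4.79] Mz axis 0.56
```

Call:
jog_arm([
  [[0, 0.0017, 0], [0, 0, 0.015]],
  [[0, 0.0017, 0], [0, 0, 0.015]],
])

```text
t: 20.12
tcp_pos: [0.4757, -0.0029, 0.0583]
ee_rot: [0.094, 3.139, -0.003]
force: [1.3, -9.5, -3.9]
gripper_width: 0.0137
```

```bash
python3 -c "
from h import *
hole()"
```

```text
t 20.12 tcp [ 0.4757 -0.0029  0.0583] xang 176.56 tilt [ 0.001  -0.0022] F [ 1.3 -9.5 -3.9] M [-1.73 -0.01  0.29] w 0.0137
hole [ 0.5867 -0.0096  0.0584] F tool [-1.88 -9.43  3.93] Mz axis 1.33
```

Call:
jog_arm([
  [[0, 0.0017, 0], [0, 0, 0.015]],
])

```text
t: 20.2
tcp_pos: [0.4758, -0.0017, 0.0583]
ee_rot: [0.117, 3.138, -0.005]
force: [0.9, -11.2, -4.4]
gripper_width: 0.0134
```

```bash
python3 -c "
from h import *
hole()"
```

```text
t 20.2 tcp [ 0.4758 -0.0017  0.0583] xang 175.73 tilt [ 0.001 -0.003] F [  0.9 -11.2  -4.4] M [-2.04  0.08  0.43] w 0.0134
hole [ 0.5867 -0.01    0.0584] F tool [ -1.77 -11.08   4.42] Mz axis 1.65
```

The torque rose steeply from about 0.6 to 1.65 N m, so this is the dead stop. I'm backing off at once.

Call:
jog_arm([
  [[0, -0.006, 0], [0, 0, -0.05]],
  [[0, -0.005, 0], [0, 0, -0.05]],
  [[0, 0, 0], [0, 0, 0]],
  [[0, 0, 0], [0, 0, 0]],
])

```text
t: 20.53
tcp_pos: [0.4754, -0.0111, 0.0582]
ee_rot: [-0.035, 3.14, 0.0]
force: [3.5, -2.2, -4.8]
gripper_width: 0.0138
```

```bash
python3 -c "
from h import *
hole()"
```

```text
t 20.53 tcp [ 0.4754 -0.0111  0.0582] xang 181.29 tilt [0.0016 0.0001] F [ 3.5 -2.2 -4.8] M [-0.36 -0.48 -0.14] w 0.0138
hole [ 0.5866 -0.0086  0.0584] F tool [-3.41 -2.29  4.77] Mz axis 0.11
```

Call:
jog_arm([
  [[-0.0007, 0.0008, 0], [0, 0, 0]],
  [[0, 0, -0.006], [0, 0, 0]],
  [[0, 0, -0.01], [0, 0, 0]],
  [[0, 0, -0.015], [0, 0, 0]],
  [[0, 0, -0.02], [0, 0, 0]],
  [[0, 0, -0.02], [0, 0, 0]],
  [[0, 0, 0], [0, 0, 0]],
  [[0, 0, 0], [0, 0, 0]],
])

```text
t: 21.2
tcp_pos: [0.4751, -0.0097, 0.1293]
ee_rot: [-0.039, 3.141, 0.0]
force: [-1.2, 0.0, -2.8]
gripper_width: 0.0135
```

```bash
python3 -c "
from h import *
hole()"
```

```text
t 21.2 tcp [ 0.4751 -0.0097  0.1293] xang 181.44 tilt [0.0005 0.0003] F [-1.2  0.  -2.8] M [-0.01  0.11 -0.03] w 0.0135
hole [ 0.5862 -0.0069  0.1294] F tool [1.16 0.05 2.79] Mz axis -0.04
```

Call:
jog_arm([
  [[0.006, -0.018, 0], [0, 0, 0]],
  [[0.0095, -0.03, 0], [0, 0, 0]],
  [[0.0095, -0.03, 0], [0, 0, 0]],
  [[0.0095, -0.03, 0], [0, 0, 0]],
  [[0.0095, -0.03, 0], [0, 0, 0]],
  [[0.0095, -0.03, 0], [0, 0, 0]],
  [[0.0095, -0.03, 0], [0, 0, 0]],
  [[0.0095, -0.03, 0], [0, 0, 0]],
  [[0.0095, -0.03, 0], [0, 0, 0]],
  [[0.003, -0.013, 0], [0, 0, 0]],
])

```text
t: 22.03
tcp_pos: [0.3952, -0.2853, 0.1273]
ee_rot: [0.036, -3.139, -0.002]
force: [0.6, 0.4, -2.0]
gripper_width: 0.0136
```

Run:
```python
from h import *
hole()
im,m=shot('scene','s3'); p=project(m,[[.5857,-.0089,.07]])[0]; x,y=int(p[0])-40,int(p[1])-30
a=cv2.resize(im[y:y+60,x:x+80,::-1],None,fx=8,fy=8,interpolation=cv2.INTER_CUBIC)
c=im[y:y+60,x:x+80].astype(int); q=np.argwhere((c[...,0]>130)&(c[...,1]<70)&(c[...,2]<60))[:,::-1]+[x,y]
w=onplane(m,q,.069); w=w[np.linalg.norm(w-[.5857,-.0089],axis=1)<.02]; u,s,e=np.linalg.svd(w-w.mean(0)); print(len(w),w.mean(0),"red angle",np.degrees(np.arctan2(e[0][1],e[0][0])),s)
cv2.imwrite('pics/s3c.png',a)
```

```text
t 22.03 tcp [ 0.3952 -0.2853  0.1273] xang 181.31 tilt [-0.0025  0.0014] F [ 0.6  0.4 -2. ] M [ 0.01  0.06 -0.02] w 0.0136
hole [ 0.5063 -0.2828  0.127 ] F tool [-0.64  0.34  2.01] Mz axis 0.08
3 [ 0.58601422 -0.00778965] red angle 59.024790692364185 [3.87298152e-03 9.50296283e-18]
```

View pics/s3c.png

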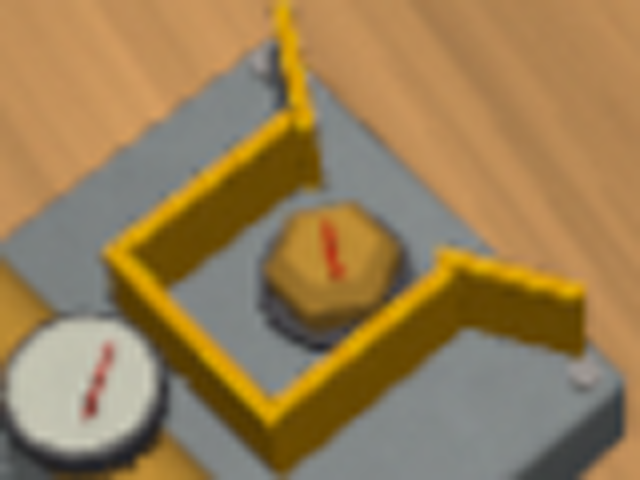

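The crop shows the red line now running (327,225)-(338,278), clearly rotated from its starting direction, with the guard and block intact.

Run:
```python
from h import *
m=vision.camera_model("scene"); p=project(m,[[.5857,-.0089,.07]])[0]; o=[int(p[0])-40,int(p[1])-30]
P=lambda q,z:onplane(m,(np.array(q,float)+.5)/8-.5+o,z)
w=P([(327,225),(338,278)],.069); d=w[0]-w[1]; print(w,np.degrees(np.arctan2(d[1],d[0]))%180)
m2=np.load("w2.npy",allow_pickle=True).item()
v=P([(262,268),(284,215),(365,202),(406,250),(395,297),(320,325)],.056); d=v-v.mean(0); print(np.degrees(np.arctan2(d[:,1],d[:,0]))%60)
```

```text
[[ 0.58246088 -0.01635146]
 [ 0.58903635  0.00102549]] 69.27326546626853
[34.09970388 45.13926013 36.54505208 35.44672311 50.16183929 44.82908101]
```

Call:
jog_arm([
  [[0, 0, 0.02], [0, 0, 0]],
  [[0, 0, 0.03], [0, 0, 0]],
  [[0, 0, 0.03], [0, 0, 0]],
  [[0, 0, 0.02], [0, 0, 0]],
  [[0, 0, 0], [0, 0, 0]],
  [[0, 0, 0], [0, 0, 0]],
  [[0, 0, 0], [0, 0, 0]],
])

```text
t: 22.67
tcp_pos: [0.3973, -0.2825, 0.0294]
ee_rot: [0.041, -3.141, -0.001]
force: [-0.4, 0.0, -2.4]
gripper_width: 0.0134
```

Call:
jog_arm([
  [[0, 0, 0.008], [0, 0, 0]],
  [[0, 0, 0.006], [0, 0, 0]],
  [[0, 0, 0.004], [0, 0, 0]],
  [[0, 0, 0.002], [0, 0, 0]],
  [[0, 0, 0], [0, 0, 0]],
  [[0, 0, 0], [0, 0, 0]],
])

```text
t: 23.17
tcp_pos: [0.3972, -0.2835, 0.0092]
ee_rot: [-0.039, 3.141, -0.0]
force: [-3.4, -0.9, 3.4]
gripper_width: 0.0137
```

Call:
jog_arm([
  [[0, 0, 0.002], [0, 0, 0]],
  [[0, 0, 0], [0, 0, 0]],
  [[0, 0, 0], [0, 0, 0]],
])

```text
t: 23.42
tcp_pos: [0.3973, -0.2835, 0.0072]
ee_rot: [-0.039, 3.141, -0.001]
force: [-2.6, -1.8, 3.1]
gripper_width: 0.0135
```

Call:
jog_arm([
  [[0, 0, 0.0015], [0, 0, 0]],
  [[0, 0, 0], [0, 0, 0]],
  [[0, 0, 0], [0, 0, 0]],
])

```text
t: 23.67
tcp_pos: [0.3973, -0.2834, 0.0056]
ee_rot: [-0.04, 3.141, -0.0]
force: [-1.7, -0.8, 2.9]
gripper_width: 0.0134
```

Call:
jog_arm([
  [[0, 0, 0.0015], [0, 0, 0]],
  [[0, 0, 0], [0, 0, 0]],
  [[0, 0, 0], [0, 0, 0]],
])

```text
t: 23.92
tcp_pos: [0.3973, -0.2835, 0.0041]
ee_rot: [-0.04, 3.141, -0.001]
force: [-2.6, -0.8, 3.7]
gripper_width: 0.0135
```

Call:
jog_arm([
  [[0, 0, 0.0005], [0, 0, 0]],
  [[0, 0, 0], [0, 0, 0]],
  [[0, 0, 0], [0, 0, 0]],
  [[0, 0, 0], [0, 0, 0]],
], newtons=4)

```text
t: 24.25
tcp_pos: [0.3974, -0.2835, 0.0037]
ee_rot: [-0.04, 3.141, -0.001]
force: [-1.3, -0.6, 5.1]
gripper_width: 0.0139
```

Call:
jog_arm([
  [[0, 0, 0], [0, 0, 0]],
  [[0, 0, 0], [0, 0, 0]],
  [[0, 0, 0], [0, 0, 0]],
  [[0, 0, 0], [0, 0, 0]],
  [[0, 0, 0], [0, 0, 0]],
  [[0, 0, 0], [0, 0, 0]],
  [[0, 0, 0], [0, 0, 0]],
  [[0, 0, 0], [0, 0, 0]],
], fingers=0)

```text
t: 24.92
tcp_pos: [0.3971, -0.2833, 0.0035]
ee_rot: [0.04, -3.141, -0.0]
force: [0.5, 1.3, 0.1]
gripper_width: 0.0469
```

Call:
jog_arm([
  [[0, 0, -0.01], [0, 0, 0]],
  [[0, 0, -0.03], [0, 0, 0]],
  [[0, 0, -0.035], [0, 0, 0]],
  [[0, 0, -0.035], [0, 0, 0]],
  [[0, 0, -0.035], [0, 0, 0]],
  [[0, 0, 0], [0, 0, 0]],
  [[0, 0, 0], [0, 0, 0]],
])

```text
t: 25.5
tcp_pos: [0.3983, -0.2845, 0.1515]
ee_rot: [-0.04, 3.137, -0.007]
force: [-0.8, -0.2, -0.4]
gripper_width: 0.0467
```

Run:
```python
from h import *
st(); im,m=shot('wrist','w6'); im2,_=shot('scene','s4')
a=cv2.resize(im[:,:,::-1],(400,300)); b=cv2.resize(im2[:,:,::-1],(400,300)); cv2.imwrite('pics/fin.png',np.hstack([a,b]))
```

```text
t 25.5 tcp [ 0.3983 -0.2845  0.1515] xang 181.45 tilt [ 0.004  -0.0046] F [-0.8 -0.2 -0.4] M [-0.   -0.02  0.01] w 0.0467
```

View pics/fin.png

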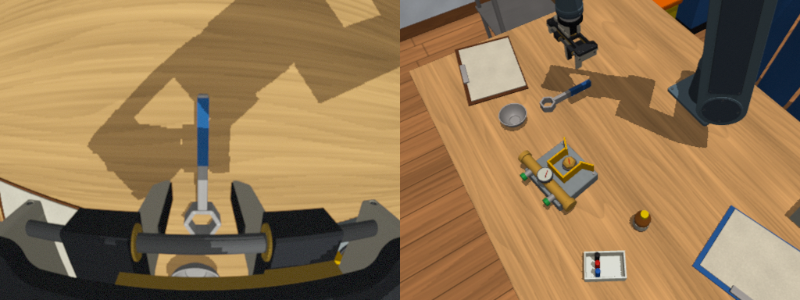

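The left half shows the key lying flat on the desk with the jaws clear. The right half shows the bottle, bowl and pens in their original places, so I'm handing in.

```bash
python3 -c "
from h import *
print(env.hand_in())"
```

```text
the job is handed in; nothing more can be done
None
```

I shut the valve and handed the job in at about 25.5 s. No verdict came back, so what follows rests on my own checks.

**Turning:** It took three clockwise strokes, lifting and refitting the key between them. Torque about the valve axis stayed around 0–0.2 N m in the easy part and about 0.6 N m in the stiff part. It then climbed steeply at the stop, with the handle well clear of the guard.

**Too hard at the stop:** The last small step peaked at about 1.65 N m, above the 1.5 N m you called too hard. It stayed under the roughly 2 N m (160 N) failure limit, and I backed off at once.

**Valve shut:** I take the stop as full closure from the torque rise. The red line turned about 119°, but that reading is only good to a few degrees and the valve's starting angle is unknown. It cannot confirm the last degree or two of the seat.

**Laying the key down:** The key had tilted slightly in the jaws and met the desk about 5 mm early. I eased it flat under about 5 N before releasing it. Its socket lies about 0.28 m from the valve axis.

**Other objects:** In the last picture the key lies flat, and the bottle, bowl and pen box look unmoved. I checked this by eye only.

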